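Clear the upended vial from the medicine drawer's feed lane

TASK

A vial has ended up standing on end in one of the drawer's three feed lanes and is holding up the vials queued behind it. Press the chrome thumb latch so that the lid springs fully open, lift the standing vial out so that those behind it roll down to the front of their lane, and stand it gently upright on the steel tray beside the cup, without dropping it. Leave the lid open, do not disturb the vials in the other lanes, and do not knock the cup, organizer, crusher or beaker out of place.

Things in the scene. Friction and masses are not known exactly. Their poses are not given: they have to be found in the camera images.
- case: the medicine lock drawer: a cream enamel steel case fixed to the worktop, 205 mm deep (x) by 210 mm wide (y), holding three feed lanes side by side (centres at y = -66, 0, +66 mm). Origin at the centre of its underside; x to the back (hinge side), y to its left, z up; the latch side faces -x. Front panel 53 mm high, back 134 mm; the sides follow the lanes, 20 mm off their floor
- lane_a: the aluminium feed lane in which the vials are held up; any of the three. Fixed. Its frame is the case's, shifted in y to the lane's middle. Its floor slopes 15 deg down to the front: 36 mm high at the front stop (x = -82.5 mm), 82 mm at the back (x = +90). 59 mm wide between dividers 14 mm high and 3 mm thick
- lane_b: an identical feed lane that feeds properly, three vials lying at its front stop; same frame convention
- lane_c: an identical feed lane that feeds properly, two vials lying at its front stop; same frame convention
- hold_down (a point): middle of the chrome cross bar over all the lanes (7 mm square, 33 to 40 mm off the lane floor, 15 to 22 mm up-slope of the front stop). From it a tongue 14 mm wide reaches up-slope over the middle of each lane to 50 mm from the stop, 30 to 34.5 mm off the floor: a vial lying across the lane rolls under it, an upright one is caught by it
- lid (a joint): angle of the clear plastic lid (184 mm deep, 210 mm wide, 0.2 kg): 0 shut, 2.1 fully open at its stop, leaning 15 deg back past vertical. Hinged along the back of the case; its front edge, 95 mm above the worktop when shut, swings up and back. Once the latch lets go a spring throws it open in about 1.5 s and holds it there. It has 40 mm deep skirts at the sides and front
- lid_hinge (a point): middle of the lid's hinge line, fixed in the case at x = +78, z = +141 mm of the case frame; the line runs along the case's y
- latch (a joint): angle of the sprung chrome rocker latch at the middle of the case's front: 0 at rest, its tooth holding the lid; about 0.17 lets the lid go; 0.28 is fully pressed. Needs about 4 N at latch_pad to let go, 5.5 N fully pressed; returns by itself
- latch_pad (a point): middle of the top face of the latch's thumb pad (34 mm fore and aft by 36 mm wide, 4 mm thick), standing out level from the case's front 45 mm above the worktop, 35.5 mm in front of the lid's front face. It goes down about 7 mm when pressed from above
- jammed_vial: the jammed one: amber glass vial 26 mm in diameter, 56 mm long (body 40 mm, then neck and 21 mm crimp cap), about 35 g. It stands on end on the floor of lane_a, caught behind the tongue. Origin at the centre of its base, z along its axis to the cap; at the start it is square to the lane floor (leans about 15 deg to the case's front). Its upper 40 mm stand above the dividers, its upper 30 mm above the lying vials
- tray: fixed shallow stainless steel tray, 180 by 120 mm outside, rim 14 mm high, wall 4 mm, floor 4 mm thick. Origin at the centre of its underside, x along its long side, z up
- medicine_cup: small loose white plastic medicine cup standing on the tray, 38 mm across the rim, 36 mm high; origin at the centre of its base. Bystander
- organizer: blue plastic weekly pill organizer lying flat, 160 by 45 by 27 mm, long side along its y; origin at the centre of its underside. Bystander
- pill_crusher: steel pill crusher, 60 mm across the foot, 103 mm high, with an 85 mm twist handle across its top (along its y); origin at the centre of its underside. Bystander
- beaker: glass beaker 62 mm across, 78 mm high, with a rubber-tipped glass stirring rod standing in it that leans out over its +x side, its tip 37 mm from the beaker's axis and 175 mm up; origin at the centre of its underside. Bystander
- queue_vial_1: vial lying across the jammed lane, first in the queue up-slope of the jammed vial. Same make: amber glass vial 26 mm in diameter, 56 mm long (body 40 mm, then neck and 21 mm crimp cap), about 35 g. Origin at the centre of its base, z along its axis. Rolls freely. Advanced to its place at the front its axis lies 9 mm behind the foot of the front stop (x = -73 mm in the case frame)
- queue_vial_2: vial lying across the jammed lane, second in the queue up-slope of the jammed vial. Same make: amber glass vial 26 mm in diameter, 56 mm long (body 40 mm, then neck and 21 mm crimp cap), about 35 g. Origin at the centre of its base, z along its axis. Rolls freely. Advanced to its place at the front its axis lies 34 mm behind the foot of the front stop (x = -48 mm in the case frame)
- queue_vial_3: vial lying across the jammed lane, third in the queue up-slope of the jammed vial. Same make: amber glass vial 26 mm in diameter, 56 mm long (body 40 mm, then neck and 21 mm crimp cap), about 35 g. Origin at the centre of its base, z along its axis. Rolls freely. Advanced to its place at the front its axis lies 59 mm behind the foot of the front stop (x = -23 mm in the case frame)
- other_vial_1: same vial, lying across a lane that feeds properly, at rest in the line at the front stop. Origin at the centre of its base, z along its axis. To be left alone
- other_vial_2: same vial, lying across a lane that feeds properly, at rest in the line at the front stop. Origin at the centre of its base, z along its axis. To be left alone
- other_vial_3: same vial, lying across a lane that feeds properly, at rest in the line at the front stop. Origin at the centre of its base, z along its axis. To be left alone
- other_vial_4: same vial, lying across a lane that feeds properly, at rest in the line at the front stop. Origin at the centre of its base, z along its axis. To be left alone
- other_vial_5: same vial, lying across a lane that feeds properly, at rest in the line at the front stop. Origin at the centre of its base, z along its axis. To be left alone
Not all that is in view belongs to the job. Of the things that look like the tray, the middle-sized one is meant.

How it is judged:
By the outcome, as a careful person would: the job done as asked, in the order asked, and still so for the second after the job is handed in, with the robot touching nothing.
It also fails if it takes over 43 s, if anything falls off the work surface, if the arm or the gripper's body presses on something with over 40 N, if the wrist force passes 120 N, or if a joint passes its speed limit or range.

ROBOT

A 7-joint arm with a two-finger parallel gripper is mounted at the origin on the work surface. World frame = base frame: x ahead of the robot, y to its left, z up, the work surface at z = 0. Lengths are in m, angles in degrees, forces in N, time in s.
With the tool pointing down it reaches from about 0.425 to 0.875 m from the base axis. Payload 4.7 kg.
Tool frame: the origin (TCP) lies on the centre line of the jaws, within the pads' length; the fingertips stand env.nose_length ahead of it and the grasp point (between the pads) lies 8 mm behind it (env.nose_length is the distance from the TCP to the fingertips, in m); y points along the fingers, z is the direction in which the jaws open and shut, and the axes are right-handed (so a half turn about y gives the same grasp; the last joint's range is limited). The gripper opens to 87 mm and grips with 3 to 60 N. Pads are 19 mm wide; open, the fingers measure 117 mm over their backs; the gripper's body (75 mm by 190 mm) begins 51 mm behind the grasp point.
Start: joints at [-76.026, 18.392, -4.016, 83.108, 1.295, 78.541, -3.26], TCP at [0.148, 0.633, 0.234] pointing down, gripper open.
Joint ranges: [-163.93, 163.93], [-17.29, 119.83], [-79.2, 71.16], [3.27, 140.29], [-89.18, 269.18], [5.43, 117.66], [-154.24, 154.24]. Speed limits (degrees/s): [147.25, 147.25, 180, 180, 180, 180, 180].

INTERFACE

Orientations are given as [roll, pitch, yaw] about the fixed x, y, z axes, in that order (R = Rz(yaw) Ry(pitch) Rx(roll)).
In Python, from cell import env, read_camera, camera_info, job, models gives the robot as it stands.
- The arm moves only by the tool move_arm, never from a script. Its argument "moves" is a list of rows, each a list of 6 numbers: the shift along the tool's x, y, z in mm, then the turn, a rotation vector about the tool's x, y, z in degrees. In form: [[x, y, z, ax, ay, az], ...]. A call has 1 to 20 rows; each row is the pose to reach, as a shift and turn from the pose commanded when the call began, along the tool's axes at that moment; what a row does not reach only later rows make up. A row lasts 1/12 s, in which the tool goes at most 41.7 mm and 7.16 degrees, less where a joint would pass 70% of its speed; a pose out of reach is approached as far as the arm can. A call with a gripper value outside its range is refused whole. "claw" is the finger opening in mm, from 0 to 87, set as the call begins (left out, the last holds). The fingers move at their own pace and stop on an object; "newtons" is the grip in N (left out, the last holds). Time passes only in rows, so rows that repeat a pose let the fingers close. It gives the time, the measured TCP pose, the force and the opening at its end, in the units of the state.
- env.get_obs(): the state, without advancing time (a new reading comes with each control period).
- read_camera(name): name is "scene" or "top"; returns (picture, depth): 400x640x3 uint8, red, green, blue; 400x640 float32, m along the optical axis (not along the pixel's ray), 0 where there is no reading.
- camera_info(name): a dict with "fx", "fy", "cx", "cy" (pixels), "distortion" ([k1, k2, p1, p2, k3] as OpenCV has them; the pictures are not rectified), "R" (3x3) and "t" (3): a world point X has camera coordinates R X + t. Camera axes: x right, y down, z forward; pixel columns grow to the right and rows downward; lengths in m; the calibration is good to about 2 mm. A picture is of the moment at which its call begins. camera_info takes no time and is no camera call.
- job.sign_off(): hands the job in, once; it reports no verdict.
Trained networks look in the newest picture that a camera, given by its name, has taken for a name from the list of things; names that differ only in an ending like _2 or _b are one class to them, and where a whole thing is asked for, a point or a joint stands for the part that bears it (a point fixed in the world has none). Each returns a list of dicts, best first, with "score" (0 to 1); they miss things now and then, are a little off and sometimes report something else, mostly with a low value. They report only what shows in the picture. A call takes as long as a camera call. They do not tell look-alikes from the thing itself.
- models.spot_in(target, camera): "point" ([x, y, z] in m, in world coordinates, good to about 4 mm: the middle of the surface that is visible of it).
- models.cut_out(target, camera): "mask" (400x640 bool, what is visible of it).
The state is a dict: "time_s": time; "qpos": joint angles; "joint_velocities": joint speeds; "effort": joint torques, N m; "tool_pos": TCP position; "tool_rot": TCP orientation; "force": force on the tool from outside, world axes, zero at the start; "wrist_torque": the same for the moment, N m; "grip_width": finger opening in m.
Only numpy, scipy, OpenCV 4.12 (cv2) and the standard library are available. Lean on these libraries where they do the work, as an engineer would, in place of code of your own. Each camera call takes 0.05 s, during which the arm holds its last target.

## Working session

There is one attempt and no reset: what is moved stays moved. The work goes in short steps, Python scripts to look and compute and a tool call to move; the robot and the scene stay as the last step left them, time stands still between calls to the robot, and variables do not carry over. Pictures are saved under pics/ and viewed, and the job is handed in when it is done.

Besides the shell and the picture viewer there is one more tool, called after "Request:" by a JSON object that holds its "method" and its "body". move_arm: Moves the arm, as the interface text tells. Its arguments: {"type":"object","properties":{"moves":{"type":"array","items":{"type":"array","items":{"type":"number"}}},"claw":{"type":"number"},"newtons":{"type":"number"}},"required":["moves"]}

```bash
mkdir -p pics; ls
cat > h.py <<'E'
import numpy as np, cv2, sys
from cell import env, read_camera, camera_info, job, models
def snap(n,f):
    p,d=read_camera(n); cv2.imwrite('pics/'+f,p[:,:,::-1]); np.savez('/tmp/'+f+'.npz',p=p,d=d); return p,d
def unproj(n,uv,z):
    c=camera_info(n);K=np.array([[c['fx'],0,c['cx']],[0,c['fy'],c['cy']],[0,0,1.]])
    u=cv2.undistortPoints(np.array(uv,float).reshape(-1,1,2),K,np.array(c['distortion'],float)).reshape(-1,2)
    z=np.array(z,float).reshape(-1,1)
    X=np.hstack([u*z,z]); return (X-np.array(c['t']))@np.array(c['R'])
def proj(n,P):
    c=camera_info(n);K=np.array([[c['fx'],0,c['cx']],[0,c['fy'],c['cy']],[0,0,1.]])
    r,_=cv2.Rodrigues(np.array(c['R'],float))
    return cv2.projectPoints(np.array(P,float).reshape(-1,1,3),r,np.array(c['t'],float),K,np.array(c['distortion'],float))[0].reshape(-1,2)
E
python3 - <<'E'
from h import *
np.set_printoptions(precision=4,suppress=True)
snap('scene','s0.png');snap('top','t0.png')
o=env.get_obs();print(o);print(env.nose_length)
for c in('scene','top'):
    for t in('case','latch_pad','lid','hold_down','jammed_vial','tray','medicine_cup','organizer','pill_crusher','beaker'):
        try: print(c,t,[(np.round(a['point'],4),round(a['score'],2)) for a in models.spot_in(t,c)][:8])
        except Exception as e: print(c,t,e)
for n in('scene','top'):
    c=camera_info(n);print(n,-np.array(c['R']).T@np.array(c['t']),c)
E
```

```text
pics
{'time_s': 0.1, 'qpos': array([-76.0267,  18.436 ,  -4.0147,  83.1654,   1.2956,  78.5412,
        -3.2596]), 'joint_velocities': array([ 0.1262, -0.0093, -0.0364, -0.204 , -0.0875, -0.1071, -0.0342]), 'effort': array([  0.    , -49.2565,  -0.4058, -31.3402,  -0.0641,   0.0394,
         0.0001]), 'tool_pos': array([0.148 , 0.6325, 0.2326]), 'tool_rot': array([-90.0973,  -0.0061, -13.164 ]), 'force': array([ 0.1206,  0.804 , -0.2754]), 'wrist_torque': array([-0.0183,  0.0137, -0.0386]), 'grip_width': 0.08691472740024492}
0.011
scene case []
scene latch_pad []
scene lid [(array([0.6477, 0.0443, 0.1263]), 0.67), (array([0.6816, 0.0462, 0.1201]), 0.53)]
scene hold_down [(array([0.6793, 0.044 , 0.1172]), 0.87)]
scene jammed_vial []
scene tray [(array([0.4771, 0.3175, 0.0056]), 0.77), (array([0.4312, 0.5384, 0.0043]), 0.71), (array([0.1996, 0.3022, 0.0032]), 0.59), (array([0.7142, 0.0649, 0.0744]), 0.57)]
scene medicine_cup [(array([0.4137, 0.3182, 0.0292]), 0.58)]
scene organizer [(array([ 0.4484, -0.3009,  0.0217]), 0.83)]
scene pill_crusher [(array([ 0.6572, -0.2545,  0.0756]), 0.8
[... 787 characters left out ...]
ne [1.0804 0.     1.0316] {'fx': 438.9156766566962, 'fy': 438.9156766566962, 'cx': 310.24777733202797, 'cy': 202.46415471933582, 'distortion': array([0.0093, 0.    , 0.    , 0.    , 0.    ]), 'R': array([[ 0.1643,  0.9863, -0.0147],
       [ 0.8178, -0.1445, -0.5571],
       [-0.5516,  0.0795, -0.8303]]), 't': array([-0.1624, -0.3089,  1.4524])}
top [0.258  0.121  1.4922] {'fx': 440.41129228499295, 'fy': 440.41129228499295, 'cx': 314.34262080918734, 'cy': 198.74830567654524, 'distortion': array([-0.0571,  0.    ,  0.    ,  0.    ,  0.    ]), 'R': array([[-0.0151, -0.9997,  0.0176],
       [-0.9898,  0.0124, -0.1419],
       [ 0.1417, -0.0196, -0.9897]]), 't': array([0.0986, 0.4657, 1.4427])}
```

View pics/s0.png

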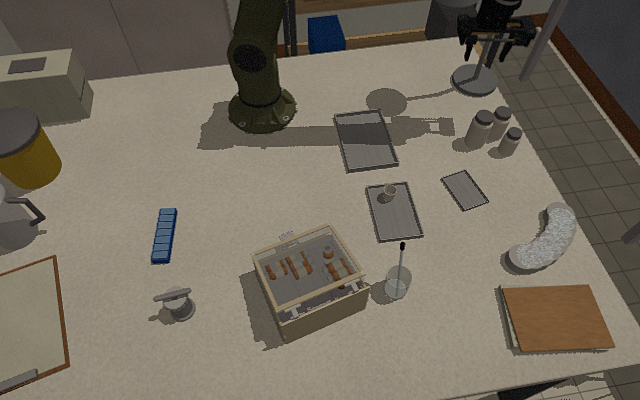

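View pics/t0.png

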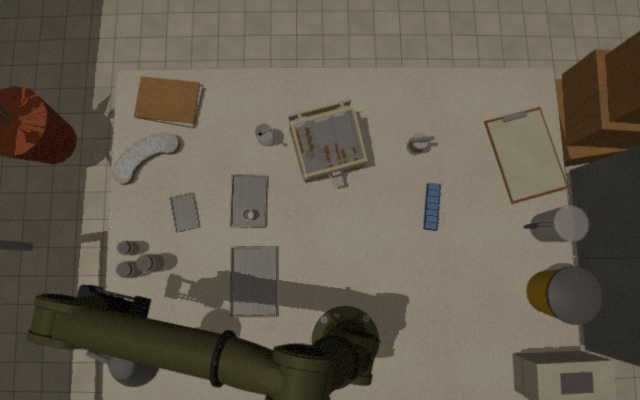

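The scene view shows the case near pixel (308,280), the middle-sized tray with the cup near (394,212), and the beaker near (398,283). The top view shows the latch pad near (338,180). I'll zoom in on the case.

Run:
```python
from h import *
for n,f,(a,b,c,d) in(('scene','s0',(220,350,235,385)),('top','t0',(90,200,270,390))):
    p=np.load(f'/tmp/{f}.png.npz')['p'][a:b,c:d]
    s=min(800/p.shape[1],600/p.shape[0]); 
    cv2.imwrite(f'pics/{f}z.png',cv2.resize(np.clip(p[:,:,::-1]*1.6,0,255).astype('uint8'),None,fx=s,fy=s,interpolation=2)); print(s)
# top rim fit by depth
np.set_printoptions(precision=4,suppress=True)
d=np.load('/tmp/t0.png.npz')['d']
v,u=np.mgrid[0:400,0:640];m=(d>0)
P=unproj('top',np.stack([u[m],v[m]],1),d[m])
k=(P[:,0]>.45)&(P[:,0]<.85)&(P[:,1]>-.15)&(P[:,1]<.2)
for lo,hi in((.035,.06),(.06,.08),(.08,.1),(.1,.12),(.12,.16)):
    q=P[k&(P[:,2]>lo)&(P[:,2]<hi)]; print(lo,hi,len(q),q.min(0),q.max(0),q.mean(0))
q=P[k&(P[:,2]>.035)]
r=cv2.minAreaRect((q[:,:2]*1000).astype('float32'));print(r)
```

```text
4.615384615384615
5.454545454545454
0.035 0.06 243 [ 0.5044 -0.0764  0.0353] [0.7228 0.1743 0.0595] [0.5462 0.0312 0.0469]
0.06 0.08 117 [ 0.528  -0.0799  0.06  ] [0.7218 0.1738 0.0798] [0.5638 0.0383 0.07  ]
0.08 0.1 206 [ 0.5275 -0.0773  0.08  ] [0.7722 0.1729 0.1   ] [0.6134 0.0483 0.0934]
0.1 0.12 1677 [ 0.5304 -0.0787  0.1   ] [0.7714 0.1726 0.1199] [0.605  0.0358 0.1103]
0.12 0.16 2387 [ 0.5893 -0.0596  0.12  ] [0.7754 0.1743 0.1599] [0.6848 0.0573 0.1341]
((630.3410034179688, 41.530418395996094), (254.33348083496094, 210.85028076171875), 14.624342918395996)
```

```bash
ls pics
```

```text
s0.png
s0z.png
t0.png
t0z.png
```

View pics/s0z.png

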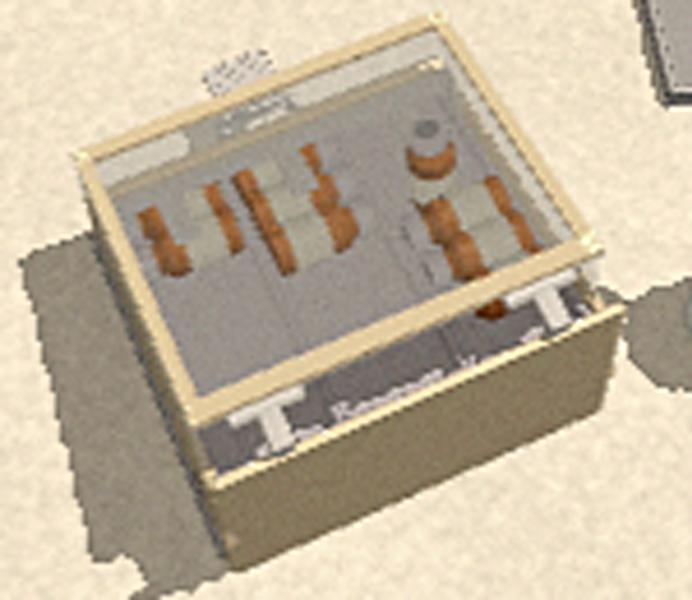

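View pics/t0z.png

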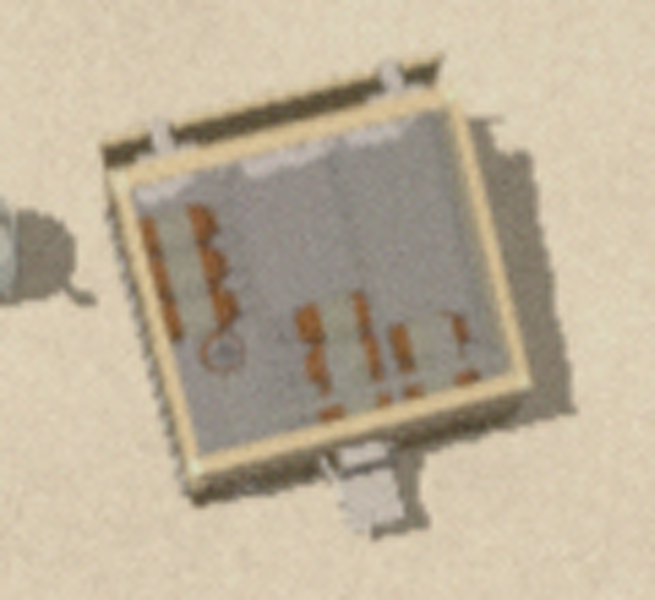

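Run:
```python
from h import *
from scipy.optimize import least_squares
np.set_printoptions(precision=4,suppress=True)
obs=[]
T=lambda x,y:(x/5.4545+270-.4,y/5.4545+90-.4)
S=lambda x,y:(x/4.6154+235-.4,y/4.6154+220-.4)
L=[('top',T(195,470),(-.101,.105,.095)),('top',T(529,382),(-.101,-.105,.095)),('top',T(110,172),(.078,.105,.141)),('top',T(455,98),(.078,-.105,.141)),
('top',T(102,147),(.1025,.105,.134)),('top',T(441,57),(.1025,-.105,.134)),
('scene',S(437,17),(-.101,.105,.095)),('scene',S(80,155),(-.101,-.105,.095)),('scene',S(592,243),(.078,.105,.141)),('scene',S(198,408),(.078,-.105,.141)),
('scene',S(623,308),(.1025,.105,.134)),('scene',S(213,482),(.1025,-.105,.134)),('scene',S(236,570),(.1025,-.105,0))]
def W(q,p):
    c,s=np.cos(q[2]),np.sin(q[2]);p=np.array(p);return np.stack([q[0]+c*p[:,0]-s*p[:,1],q[1]+s*p[:,0]+c*p[:,1],p[:,2]],1)
def f(q,full=False):
    r=[]
    for n in('top','scene'):
        l=[a for a in L if a[0]==n]; r.append(proj(n,W(q,[a[2] for a in l]))-np.array([a[1] for a in l]))
    return np.vstack(r) if full else np.vstack(r).ravel()
s=least_squares(f,[.64,.045,.25],loss='soft_l1');q=s.x;print(q[:2],np.degrees(q[2]));print(f(q,1))
np.save('case.npy',q)
print('pad guess',W(q,[(-.137,0,.045)]), 'hinge',W(q,[(.078,0,.141)]))
for n,f0,(a,b,c,d) in(('scene','s0',(220,350,235,385)),('top','t0',(90,200,270,390))):
    p=np.load(f'/tmp/{f0}.png.npz')['p']
    k=4
    big=cv2.resize(p[:,:,::-1],None,fx=k,fy=k,interpolation=2)
    def line(P,col):
        u=(proj(n,W(q,P))*k+k/2).astype(int)
        cv2.polylines(big,[u.reshape(-1,1,2)],False,col,1)
    line([(-.101,.105,.095),(-.101,-.105,.095),(.078,-.105,.141),(.078,.105,.141),(-.101,.105,.095)],(0,0,255))
    line([(-.1025,.105,0),(-.1025,-.105,0),(.1025,-.105,0),(.1025,.105,0),(-.1025,.105,0)],(0,255,0))
    line([(.1025,-.105,0),(.1025,-.105,.134),(.1025,.105,.134),(.1025,.105,0)],(0,255,0))
    line([(-.153,.018,.045),(-.153,-.018,.045),(-.119,-.018,.045),(-.119,.018,.045),(-.153,.018,.045)],(255,0,0))
    for y in(-.066,0,.066): line([(-.0825,y-.0295,.036),(-.0825,y+.0295,.036),(.09,y+.0295,.082),(.09,y-.0295,.082),(-.0825,y-.0295,.036)],(255,255,0))
    cv2.imwrite(f'pics/{f0}f.png',big[a*k:b*k,c*k:d*k])
```

```text
[0.6484 0.0502] 14.5333808885003
[[-1.5838  2.7673]
 [-0.5358  2.2834]
 [-0.8268  1.3432]
 [-0.8064 -1.4206]
 [-1.2356 -0.4859]
 [-0.5708 -0.1375]
 [-0.1521 -1.275 ]
 [-2.2619 -0.0006]
 [ 1.653   2.309 ]
 [-1.9786  4.7613]
 [-0.0581 -0.9792]
 [-0.6453  0.3497]
 [-1.5144  0.0979]]
pad guess [[0.5158 0.0158 0.045 ]] hinge [[0.724  0.0697 0.141 ]]
```

View pics/s0f.png

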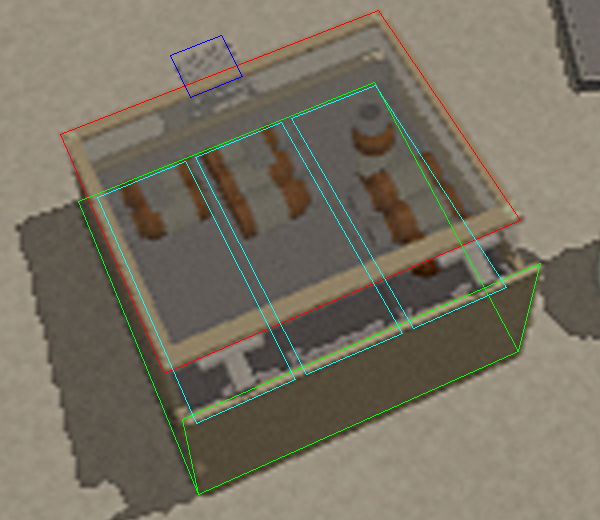

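View pics/t0f.png

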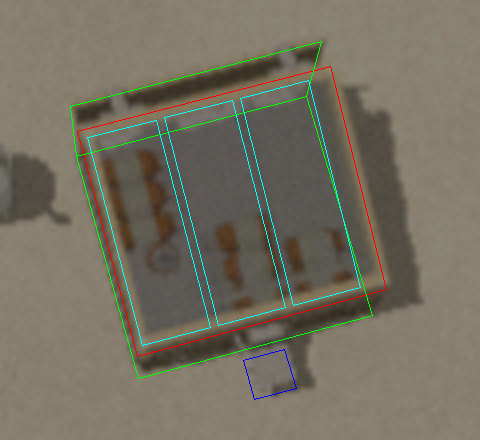

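Run:
```python
from h import *
np.set_printoptions(precision=4,suppress=True)
q=np.load('case.npy');c,s=np.cos(q[2]),np.sin(q[2])
for n,f in(('top','t0'),('scene','s0')):
    d=np.load(f'/tmp/{f}.png.npz')['d']
    v,u=np.mgrid[0:400,0:640];m=(d>0)
    P=unproj(n,np.stack([u[m],v[m]],1),d[m])
    C=np.stack([c*(P[:,0]-q[0])+s*(P[:,1]-q[1]),-s*(P[:,0]-q[0])+c*(P[:,1]-q[1]),P[:,2]],1)
    k=(C[:,0]>-.175)&(C[:,0]<-.108)&(abs(C[:,1])<.05)&(C[:,2]>.03)&(C[:,2]<.06)
    print(n,k.sum(),np.percentile(C[k],[2,50,98],axis=0),np.median(P[k],axis=0))
    # lid rims
    for nm,sel in(('left',(C[:,1]>.07)),('right',C[:,1]<-.07)):
        kk=sel&(abs(C[:,0])<.06)&(abs(C[:,1])<.13)&(C[:,2]>.06); print(nm,np.percentile(C[kk],[1,99],axis=0)[:,1])
    kk=(abs(C[:,1])<.1)&(C[:,0]<-.05)&(C[:,0]>-.13)&(C[:,2]>.085); print('front',np.percentile(C[kk],[1,5,10],axis=0)[:,0])
    kk=(abs(C[:,1])<.1)&(C[:,0]>.05)&(C[:,0]<.13)&(C[:,2]>.1); print('back',np.percentile(C[kk],[90,95,99],axis=0)[:,0])
    t=models.cut_out('latch_pad',n)
    for a in t[:2]: 
        m2=a['mask'];vv,uu=np.where(m2&(d>0));p=unproj(n,np.stack([uu,vv],1),d[vv,uu]);print(a['score'],len(vv),np.median(p,axis=0),p.min(0),p.max(0))
```

```text
top 127 [[-0.1456 -0.0215  0.0389]
 [-0.1269 -0.0033  0.046 ]
 [-0.1093  0.0152  0.0582]] [0.5268 0.0156 0.046 ]
left [0.0704 0.1013]
right [-0.1088 -0.0706]
front [-0.0981 -0.0971 -0.0953]
back [0.1025 0.1037 0.1064]
0.54 117 [0.528  0.0159 0.0466] [ 0.5065 -0.0012  0.0371] [0.5467 0.0324 0.0758]
scene 84 [[-0.147  -0.0164  0.0423]
 [-0.1378  0.0002  0.046 ]
 [-0.129   0.0177  0.0498]] [0.5148 0.016  0.046 ]
left [0.0703 0.1057]
right [-0.1039 -0.0705]
front [-0.0978 -0.0956 -0.0928]
back [0.1064 0.1067 0.1072]
```

```bash
cat >> h.py <<'E'
from scipy.spatial.transform import Rotation as Ro
np.set_printoptions(precision=4,suppress=True)
Q=np.load('case.npy')
def W(p):
    c,s=np.cos(Q[2]),np.sin(Q[2]);p=np.atleast_2d(p);return np.stack([Q[0]+c*p[:,0]-s*p[:,1],Q[1]+s*p[:,0]+c*p[:,1],p[:,2]],1)
def tool(yaw,tilt):
    # tilt>0: fingers point ahead (x of yaw) by tilt deg from down
    t=np.radians(tilt);y=np.array([np.sin(t),0,-np.cos(t)]);z=np.array([0,1.,0]);x=np.cross(y,z)
    return Ro.from_euler('z',yaw,degrees=True)*Ro.from_matrix(np.stack([x,y,z],1))
def goal(tip,R,obs=None,ahead=.011):
    """row bringing the point `ahead` of TCP to tip"""
    o=obs or env.get_obs(); R0=Ro.from_euler('xyz',o['tool_rot'],degrees=True)
    tcp=np.array(tip)-ahead*R.as_matrix()[:,1]
    sh=R0.inv().apply(tcp-o['tool_pos'])*1000; rv=(R0.inv()*R).as_rotvec(degrees=True)
    n=max(np.linalg.norm(sh)/41.7,np.linalg.norm(rv)/7.16)
    return np.round(np.r_[sh,rv],1).tolist(),round(n,1)
E
python3 - <<'E'
from h import *
yw=np.degrees(Q[2]);R=tool(yw,30)
p=W((-.135,0,.045))[0];print(p)
print(goal(p+[0,0,.15],R)); print(goal(p+[0,0,.03],R))
a=goal(p+[0,0,.15],R);
E
```

```text
[0.5178 0.0163 0.045 ]
([495.5, 29.0, -518.8, 7.2, -27.1, -29.4], np.float64(17.2))
([495.5, 149.0, -518.8, 7.2, -27.1, -29.4], np.float64(17.6))
```

Request:
{"method": "move_arm", "body": {"moves": [[495.5,29,-518.8,7.2,-27.1,-29.4],[495.5,29,-518.8,7.2,-27.1,-29.4],[495.5,29,-518.8,7.2,-27.1,-29.4],[495.5,29,-518.8,7.2,-27.1,-29.4],[495.5,29,-518.8,7.2,-27.1,-29.4],[495.5,29,-518.8,7.2,-27.1,-29.4],[495.5,29,-518.8,7.2,-27.1,-29.4],[495.5,29,-518.8,7.2,-27.1,-29.4],[495.5,29,-518.8,7.2,-27.1,-29.4],[495.5,29,-518.8,7.2,-27.1,-29.4],[495.5,29,-518.8,7.2,-27.1,-29.4],[495.5,29,-518.8,7.2,-27.1,-29.4],[495.5,29,-518.8,7.2,-27.1,-29.4],[495.5,29,-518.8,7.2,-27.1,-29.4],[495.5,29,-518.8,7.2,-27.1,-29.4],[495.5,29,-518.8,7.2,-27.1,-29.4],[495.5,29,-518.8,7.2,-27.1,-29.4],[495.5,29,-518.8,7.2,-27.1,-29.4],[495.5,29,-518.8,7.2,-27.1,-29.4],[495.5,29,-518.8,7.2,-27.1,-29.4]], "claw": 0, "newtons": 10}}

```text
time_s: 2.87
tool_pos: [0.5136, 0.0073, 0.2063]
tool_rot: [-90.1, -30.2, 14.1]
force: [0.8, 0.5, 0.6]
grip_width: 0.0005
```

Run:
```python
from h import *
yw=np.degrees(Q[2]);R=tool(yw,30)
p=W((-.135,0,.045))[0]
o=env.get_obs();print(o['time_s'],o['tool_pos'],o['tool_rot'],o['grip_width'],R.as_euler('xyz',degrees=True),o['force'])
for h in(.15,.02,.005,-.003,-.007): print(h,goal(p+[0,0,h],R,o))
```

```text
2.8667 [0.5136 0.0073 0.2063] [-90.1476 -30.1671  14.0754] 0.00045830405665299185 [-90.     -30.      14.5334] [0.7935 0.4707 0.6027]
0.15 ([-0.3, 1.9, 7.7, 0.4, -0.4, 0.2], np.float64(0.2))
0.02 ([-65.6, 114.3, 8.0, 0.4, -0.4, 0.2], np.float64(3.2))
0.005 ([-73.1, 127.3, 8.0, 0.4, -0.4, 0.2], np.float64(3.5))
-0.003 ([-77.1, 134.2, 8.0, 0.4, -0.4, 0.2], np.float64(3.7))
-0.007 ([-79.2, 137.7, 8.0, 0.4, -0.4, 0.2], np.float64(3.8))
```

Request:
{"method": "move_arm", "body": {"moves": [[-20,35,8,0.4,-0.4,0.2],[-40,70,8,0.4,-0.4,0.2],[-55,98,8,0.4,-0.4,0.2],[-65.6,114.3,8,0.4,-0.4,0.2],[-65.6,114.3,8,0.4,-0.4,0.2],[-65.6,114.3,8,0.4,-0.4,0.2]]}}

```text
time_s: 3.37
tool_pos: [0.5101, 0.0227, 0.0721]
tool_rot: [-89.8, -29.7, 15.0]
force: [0.4, 0.2, 0.7]
grip_width: 0.0007
```

Run:
```python
from h import *
yw=np.degrees(Q[2]);R=tool(yw,30)
p=W((-.135,0,.045))[0]
o=env.get_obs();print(o['time_s'],o['tool_pos'],o['tool_rot'],o['force'])
for h in(.02,.005,-.003,-.007): print(h,goal(p+[0,0,h],R,o))
snap('top','t1.png')
p=np.load('/tmp/t1.png.npz')['p'][80:230,240:440];cv2.imwrite('pics/t1z.png',cv2.resize(p[:,:,::-1],None,fx=4,fy=4,interpolation=2))
```

```text
3.3667 [0.5101 0.0227 0.0721] [-89.8328 -29.6739  15.0205] [0.3536 0.1975 0.6806]
0.02 ([1.4, -2.0, -8.1, -0.4, 0.4, -0.3], np.float64(0.2))
0.005 ([-6.1, 11.1, -8.2, -0.4, 0.4, -0.3], np.float64(0.4))
-0.003 ([-10.0, 18.0, -8.2, -0.4, 0.4, -0.3], np.float64(0.5))
-0.007 ([-12.0, 21.5, -8.2, -0.4, 0.4, -0.3], np.float64(0.6))
```

View pics/t1z.png

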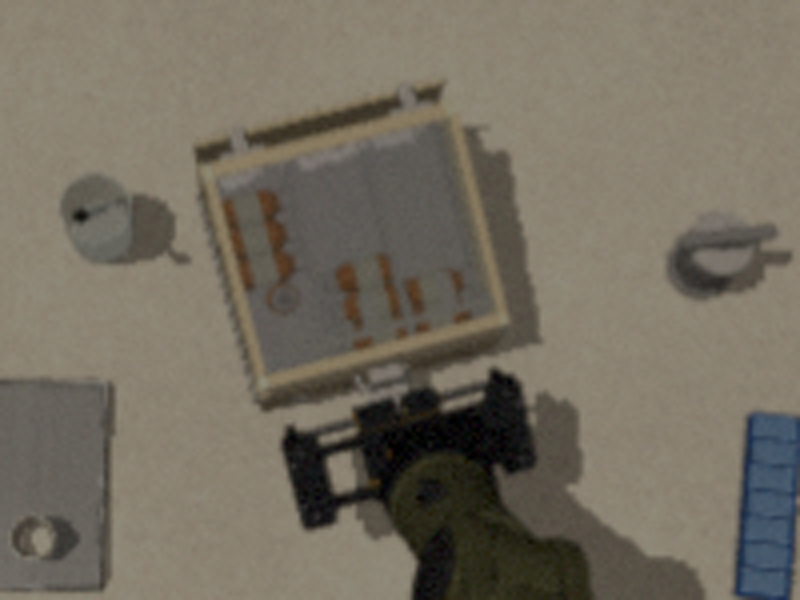

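Top view: the gripper is just in front of the case, with the latch body visible at zoomed (385,378). The correction I made while the arm was still lagging overshot by 8 mm, so I'll undo it and settle above the pad.

Request:
{"method": "move_arm", "body": {"moves": [[-3,4,-4,-0.4,0.4,-0.3],[-5,8.5,-8,-0.4,0.4,-0.3],[-6,10,-8,-0.4,0.4,-0.3],[-6,10,-8,-0.4,0.4,-0.3]]}}

```text
time_s: 3.75
tool_pos: [0.5132, 0.0146, 0.062]
tool_rot: [-90.1, -30.2, 14.6]
force: [0.4, -0.6, 0.2]
grip_width: 0.0009
```

Run:
```python
from h import *
yw=np.degrees(Q[2]);R=tool(yw,30)
p=W((-.135,0,.045))[0]
o=env.get_obs();print(o['time_s'],o['tool_pos'],o['tool_rot'],o['force'])
for h in(.005,-.003,-.007): print(h,goal(p+[0,0,h],R,o))
snap('scene','s1.png')
q=np.load('/tmp/s1.png.npz')['p'][200:320,220:380];cv2.imwrite('pics/s1z.png',cv2.resize(np.clip(q[:,:,::-1]*1.6,0,255).astype('uint8'),None,fx=5,fy=5,interpolation=2))
```

```text
3.75 [0.5132 0.0146 0.062 ] [-90.0836 -30.1805  14.5571] [ 0.3566 -0.5729  0.1568]
0.005 ([-1.9, 1.8, 0.5, 0.1, 0.0, 0.2], np.float64(0.1))
-0.003 ([-5.9, 8.8, 0.5, 0.1, 0.0, 0.2], np.float64(0.3))
-0.007 ([-7.9, 12.2, 0.5, 0.1, 0.0, 0.2], np.float64(0.3))
```

View pics/s1z.png

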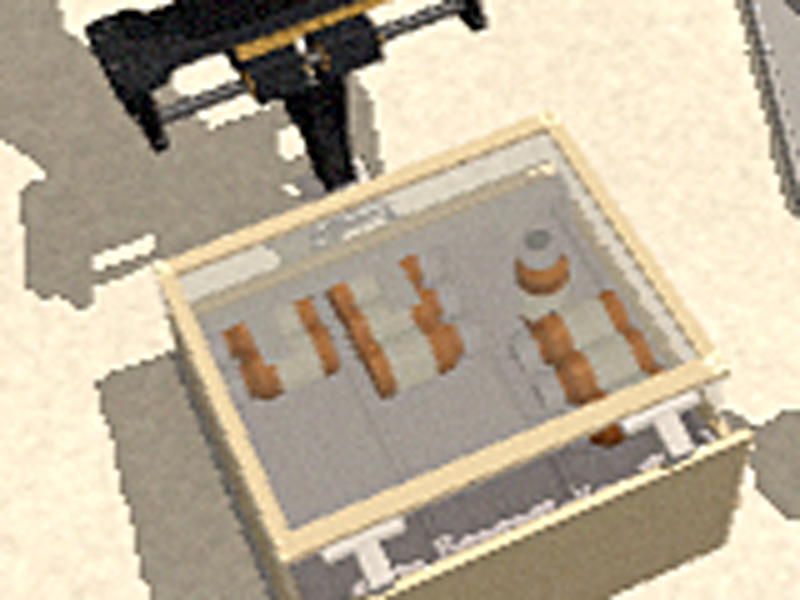

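Scene view: the closed fingertips at zoomed (340,190) line up with the latch at (350,225). Pressing now.

Request:
{"method": "move_arm", "body": {"moves": [[-3,5,0,0,0,0],[-5,8.7,0,0,0,0],[-6,10.5,0,0,0,0],[-7,12,0,0,0,0],[-7,12,0,0,0,0],[-7,12,0,0,0,0]]}}

```text
time_s: 4.3
tool_pos: [0.5146, 0.0149, 0.0499]
tool_rot: [-90.1, -30.3, 14.6]
force: [-11.6, -0.3, 22.0]
grip_width: 0.0006
```

Run:
```python
from h import *
o=env.get_obs();print(o['time_s'],o['tool_pos'],o['tool_rot'],o['force'])
snap('scene','s2.png')
q=np.load('/tmp/s2.png.npz')['p'][150:340,200:420];cv2.imwrite('pics/s2z.png',cv2.resize(np.clip(q[:,:,::-1]*1.6,0,255).astype('uint8'),None,fx=3,fy=3,interpolation=2))
```

```text
4.3 [0.5146 0.0149 0.0499] [-90.1098 -30.3443  14.6029] [-11.6139  -0.3115  22.0026]
```

View pics/s2z.png

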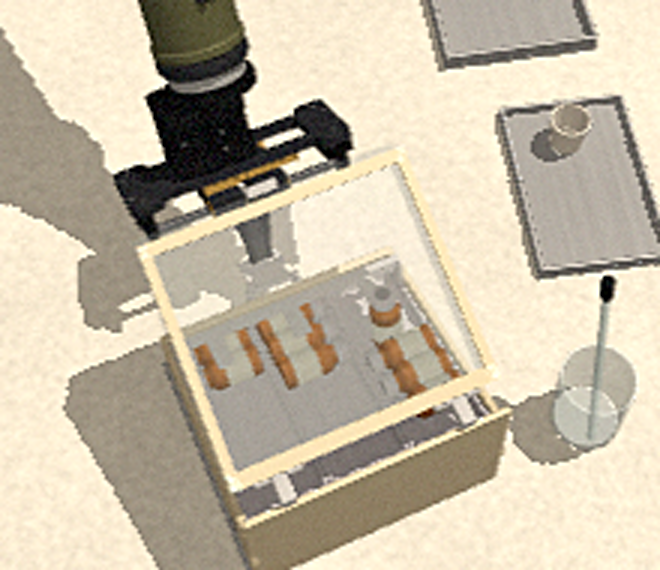

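The lid is swinging open. I'll back the arm off along the tool axis.

Request:
{"method": "move_arm", "body": {"moves": [[5,-10,0,0,0,0],[5,-35,0,0,0,0],[5,-70,0,0,0,0],[5,-110,0,0,0,0],[5,-145,0,0,0,0],[5,-170,0,0,0,0],[5,-180,0,0,0,0],[5,-180,0,0,0,0],[5,-180,0,0,0,0],[5,-180,0,0,0,0],[5,-180,0,0,0,0],[5,-180,0,0,0,0],[5,-180,0,0,0,0],[5,-180,0,0,0,0],[5,-180,0,0,0,0]], "claw": 46}}

```text
time_s: 5.6
tool_pos: [0.4685, 0.0077, 0.1271]
tool_rot: [-88.3, -27.5, 14.3]
force: [-0.7, -0.1, 0.1]
grip_width: 0.0459
```

Run:
```python
from h import *
o=env.get_obs();print(o['time_s'],o['tool_pos'],o['tool_rot'],o['force'],o['grip_width'])
for n,f,(a,b,c,d) in(('scene','s3',(150,340,220,420)),('top','t3',(70,230,220,400))):
    p,_=snap(n,f+'.png')
    p=p[a:b,c:d];cv2.imwrite(f'pics/{f}z.png',cv2.resize(np.clip(p[:,:,::-1]*1.6,0,255).astype('uint8'),None,fx=3.7,fy=3.7,interpolation=2))
    for t in('jammed_vial','queue_vial_1','hold_down','tray','medicine_cup'):
        print(n,t,[(a['point'],round(a['score'],2)) for a in models.spot_in(t,n)])
```

```text
5.6 [0.4685 0.0077 0.1271] [-88.3167 -27.4778  14.2786] [-0.7275 -0.0962  0.1215] 0.04589775694743889
scene jammed_vial [([0.607, 0.1013, 0.0947], 0.53)]
scene queue_vial_1 [([0.6278, -0.0235, 0.0676], 0.72), ([0.7248, -0.0105, 0.0747], 0.47)]
scene hold_down [([0.7541, 0.054, 0.1822], 0.65)]
scene tray [([0.48, 0.3177, 0.0039], 0.95), ([0.2028, 0.3008, 0.0039], 0.76), ([0.4317, 0.5361, 0.0043], 0.76)]
scene medicine_cup [([0.4163, 0.3189, 0.0263], 0.59)]
top jammed_vial [([0.6873, 0.0591, 0.0705], 0.69), ([0.6025, 0.105, 0.1095], 0.49)]
top queue_vial_1 [([0.6824, 0.1236, 0.0937], 0.62), ([0.6115, 0.1116, 0.0543], 0.54), ([0.6566, 0.1231, 0.0855], 0.49)]
top hold_down [([0.739, 0.0645, 0.2042], 0.66)]
top tray [([0.4333, 0.5384, 0.0003], 0.86), ([0.4701, 0.3201, 0.0033], 0.76), ([0.6831, 0.1257, 0.0943], 0.64), ([0.1897, 0.2995, 0.0042], 0.56)]
top medicine_cup [([0.4209, 0.3199, 0.0096], 0.56)]
```

View pics/s3z.png

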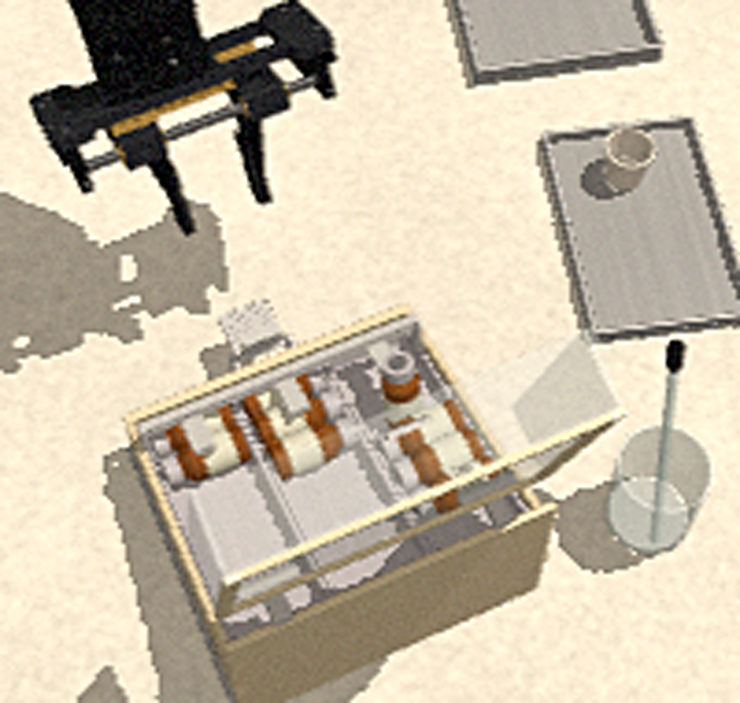

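View pics/t3z.png

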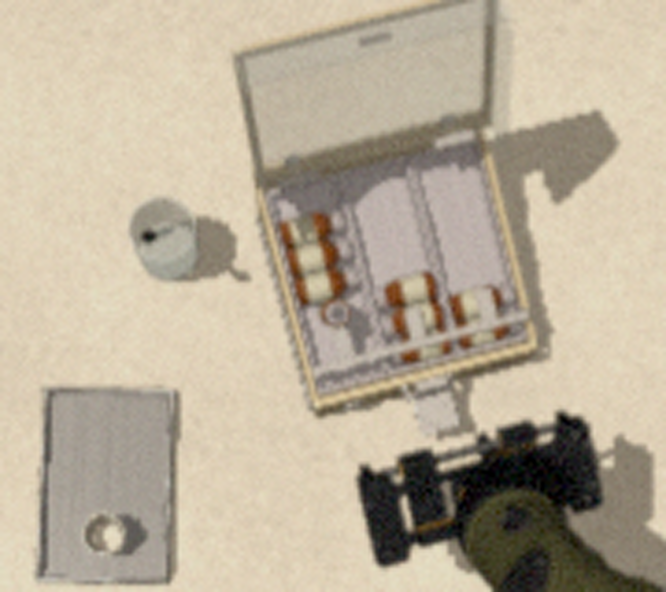

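```bash
cat > fit.py <<'E'
from h import *
import h
from scipy.optimize import least_squares
T=lambda x,y:(x/3.7+220-.4,y/3.7+70-.4)
S=lambda x,y:(x/3.7+220-.4,y/3.7+150-.4)
L=[('top',T(316,410),(-.1025,.105,.053)),('top',T(537,348),(-.1025,-.105,.053)),
('scene',S(408,308),(-.1025,.105,.053)),('scene',S(128,419),(-.1025,-.105,.053)),
('scene',S(556,507),(.1025,.105,.134)),('scene',S(219,643),(.1025,-.105,.134))]
def f(q,full=False):
    h.Q=q;r=[]
    for n in('top','scene'):
        l=[a for a in L if a[0]==n]; r.append(proj(n,h.W([a[2] for a in l]))-np.array([a[1] for a in l]))
    return np.vstack(r) if full else np.vstack(r).ravel()
s=least_squares(f,[.64,.045,.25],loss='soft_l1');q=s.x;print(q[:2],np.degrees(q[2]));print(f(q,1));print('old',np.load('case.npy'))
np.save('case2.npy',q)
def tri(a,b):
    g=lambda X:np.r_[proj('top',X)[0]-a,proj('scene',X)[0]-b]
    r=least_squares(g,[.6,.1,.1]);return r.x,r.fun
X,e=tri(T(336,314),S(398,362));print('cap',X,e)
for Qq in(np.load('case.npy'),q):
    c,s_=np.cos(Qq[2]),np.sin(Qq[2]);d=X[:2]-Qq[:2];x=c*d[0]+s_*d[1];y=-s_*d[0]+c*d[1]
    xb=x+.056*np.sin(np.radians(15)) # base
    zb=.036+(xb+.0825)*np.tan(np.radians(15))
    print('case cap',x,y,X[2],'base x',xb,'floor z',zb,'cap pred',zb+.056*np.cos(np.radians(15)))
E
python3 fit.py
python3 - <<'E'
from h import *
import h
h.Q=np.load('case2.npy')
for n,f0,(a,b,c,d) in(('scene','s3',(200,330,240,390)),('top','t3',(90,200,270,390))):
    p=np.load(f'/tmp/{f0}.png.npz')['p'];k=5
    big=cv2.resize(np.clip(p[:,:,::-1]*1.4,0,255).astype('uint8'),None,fx=k,fy=k,interpolation=2)
    def line(P,col):
        u=(proj(n,h.W(P))*k+k/2).astype(int); cv2.polylines(big,[u.reshape(-1,1,2)],False,col,1)
    for y in(-.066,0,.066): line([(-.0825,y-.0295,.036),(-.0825,y+.0295,.036),(.09,y+.0295,.082),(.09,y-.0295,.082),(-.0825,y-.0295,.036)],(255,255,0))
    line([(.1025,-.105,0),(.1025,-.105,.134),(.1025,.105,.134),(.1025,.105,0)],(0,255,0))
    line([(-.1025,-.105,0),(-.1025,-.105,.053),(-.1025,.105,.053),(-.1025,.105,0)],(0,255,0))
    t=np.radians(15)
    def F(dx,off,y): return (-.0825+dx*np.cos(t)-off*np.sin(t),y,.036+dx*np.sin(t)+off*np.cos(t))
    line([F(.015,.04,-.09),F(.015,.04,.09),F(.022,.04,.09),F(.022,.04,-.09)],(0,0,255))
    for y in(-.066,0,.066):line([F(.022,.0345,y-.007),F(.05,.0345,y-.007),F(.05,.0345,y+.007),F(.022,.0345,y+.007)],(0,0,255))
    cv2.imwrite(f'pics/{f0}f.png',big[a*k:b*k,c*k:d*k])
E
```

```text
[0.6521 0.05  ] 14.14973490440753
[[-1.2645 -0.3147]
 [-0.3629  0.6781]
 [-0.7645 -1.4548]
 [-2.2917 -1.3171]
 [-0.1362  0.6936]
 [ 1.0334  2.5622]]
old [0.6484 0.0502 0.2537]
cap [0.6007 0.1059 0.1087] [-0.5464 -0.084  -0.4059  0.0109]
case cap -0.032286297666504996 0.0659017735216052 0.10867742188577631 base x -0.017792431140763836 floor z 0.0533383408200136 cap pred 0.10743018709220142
case cap -0.03625141167507545 0.06672954182945781 0.10867742188577631 base x -0.02175754514933429 floor z 0.052275891723519805 cap pred 0.10636773799570763
```

View pics/s3f.png

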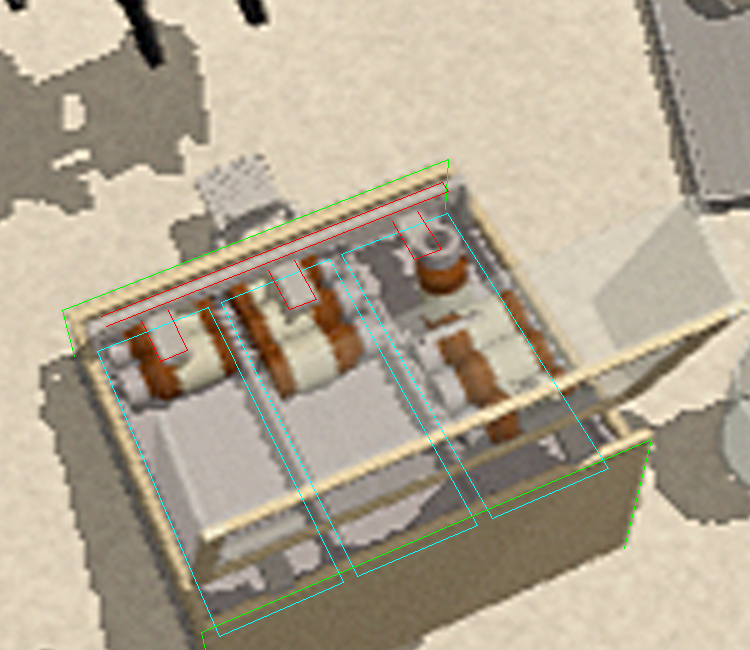

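View pics/t3f.png

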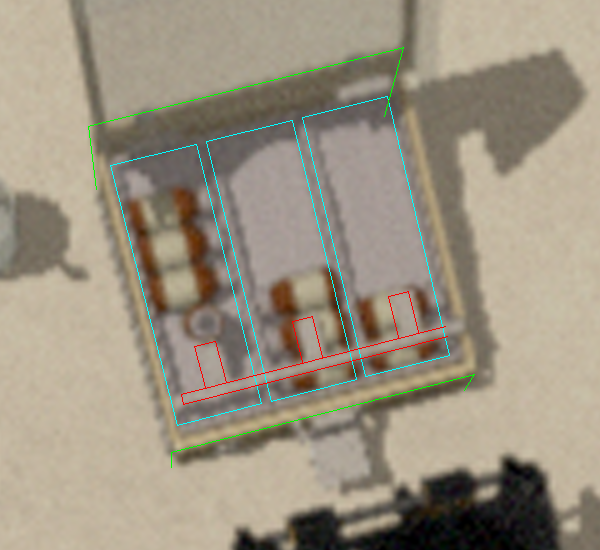

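The lid is fully back. In the top zoom the cap is at (336,314), and triangulation puts it within 1 mm of where the case fit expects it. Next I'll rise and go to a pre-grasp pose.

```bash
cat >> h.py <<'E'
CAP=np.array([.6007,.1059,.1075]); RG=tool(14.3,15); YG=RG.as_matrix()[:,1]
E
python3 - <<'E'
from h import *
o=env.get_obs()
print(goal(o['tool_pos']+[0,.03,.11],RG,o,0)); print(goal(CAP-YG*.07,RG,o)); print(CAP-YG*.07)
E
```

```text
([57.3, -93.3, 31.8, -1.6, 0.1, 12.5], np.float64(2.7))
([143.8, 10.4, 62.9, -1.6, 0.1, 12.5], np.float64(3.8))
[0.5831 0.1014 0.1751]
```

Request:
{"method": "move_arm", "body": {"moves": [[18,-30,5,0,0,3],[38,-62,12,-0.5,0,7],[57,-90,30,-1.6,0.1,12.5],[80,-75,42,-1.6,0.1,12.5],[105,-45,55,-1.6,0.1,12.5],[130,-10,62.9,-1.6,0.1,12.5],[143.8,10.4,62.9,-1.6,0.1,12.5],[143.8,10.4,62.9,-1.6,0.1,12.5],[143.8,10.4,62.9,-1.6,0.1,12.5],[143.8,10.4,62.9,-1.6,0.1,12.5],[143.8,10.4,62.9,-1.6,0.1,12.5]], "claw": 40, "newtons": 10}}

```text
time_s: 7.12
tool_pos: [0.5801, 0.1001, 0.1866]
tool_rot: [-90.0, -15.0, 14.3]
force: [0.5, 0.9, 0.6]
grip_width: 0.0403
```

Run:
```python
from h import *
o=env.get_obs();print(o['time_s'],o['tool_pos'],o['tool_rot'],RG.as_euler('xyz',degrees=True),o['joint_velocities'],o['grip_width'])
print(goal(CAP-YG*.07,RG,o),goal(CAP+YG*.029,RG,o))
for n,f,(a,b,c,d) in(('scene','s4',(180,320,250,410)),('top','t4',(70,210,250,410))):
    p,_=snap(n,f+'.png')
    k=4.2
    big=cv2.resize(np.clip(p[:,:,::-1]*1.6,0,255).astype('uint8'),None,fx=5,fy=5,interpolation=2)
    R=Ro.from_euler('xyz',o['tool_rot'],degrees=True).as_matrix();tip=o['tool_pos']+.011*R[:,1]
    for s in(-.02,.02):
        u=proj(n,tip+s*R[:,2])[0]*5+2; cv2.circle(big,tuple(u.astype(int)),3,(0,0,255),-1)
    u=proj(n,CAP)[0]*5+2; cv2.circle(big,tuple(u.astype(int)),3,(0,255,0),-1)
    cv2.imwrite(f'pics/{f}z.png',big[a*5:b*5,c*5:d*5][:600])
```

```text
7.1167 [0.5801 0.1001 0.1866] [-90.0204 -15.011   14.2711] [-90.  -15.   14.3] [ 0.0432 -0.8139 -0.004  -0.055   0.1654 -0.2688 -0.0705] 0.04029673781821849
([0.2, 0.9, 0.5, 0.0, -0.0, 0.0], np.float64(0.0)) ([0.2, 99.9, 0.6, 0.0, -0.0, 0.0], np.float64(2.4))
```

View pics/s4z.png

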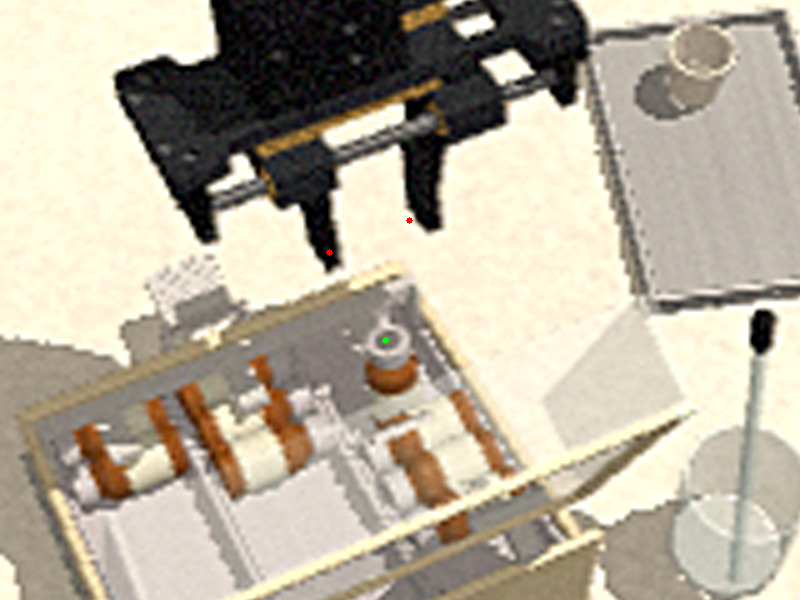

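View pics/t4z.png

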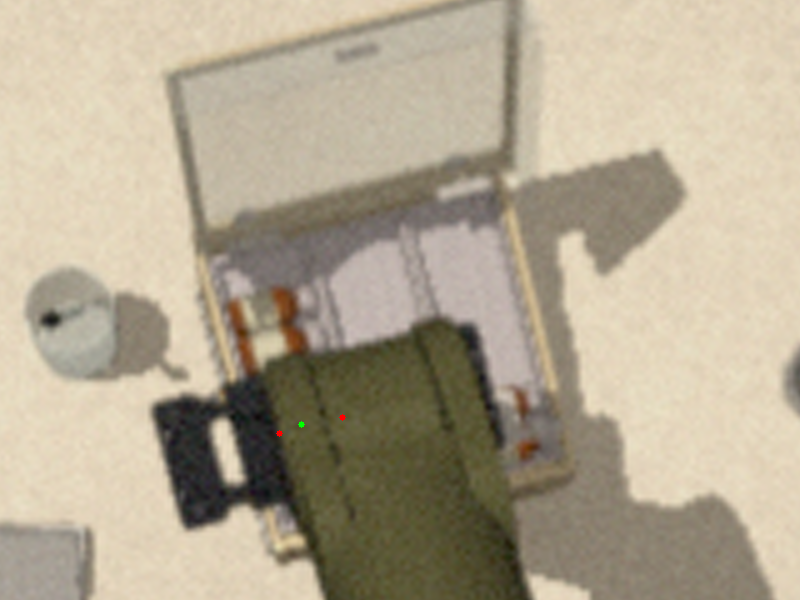

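Scene zoom: the fingertips at (333,268) and (430,228) straddle the line to the cap at (386,340). Projected and seen tips agree to about 2 mm. Descending.

Request:
{"method": "move_arm", "body": {"moves": [[0,20,-0.5,0,0,0],[0,45,-0.5,0,0,0],[0,65,-0.5,0,0,0],[0,80,-0.5,0,0,0],[0,90,-0.5,0,0,0],[0,96,-0.5,0,0,0],[0,98.5,-0.5,0,0,0],[0,98.5,-0.5,0,0,0],[0,98.5,-0.5,0,0,0],[0,98.5,-0.5,0,0,0]]}}

```text
time_s: 8.05
tool_pos: [0.6058, 0.1067, 0.0918]
tool_rot: [-90.0, -15.1, 14.3]
force: [0.4, 0.2, -0.8]
grip_width: 0.0401
```

Run:
```python
from h import *
o=env.get_obs();print(o['time_s'],o['tool_pos'],o['tool_rot'],o['force'],o['grip_width'])
print(goal(CAP+YG*.029,RG,o))
n,f,(a,b,c,d)=('scene','s5',(180,320,250,410))
p,_=snap(n,f+'.png')
big=cv2.resize(np.clip(p[:,:,::-1]*1.6,0,255).astype('uint8'),None,fx=5,fy=5,interpolation=2)
cv2.imwrite(f'pics/{f}z.png',big[a*5:b*5,c*5:d*5][:600])
```

```text
8.05 [0.6058 0.1067 0.0918] [-89.9954 -15.0703  14.3167] [ 0.4105  0.1635 -0.8301] 0.04010787465965676
([-0.9, 1.5, 0.5, -0.0, 0.0, 0.1], np.float64(0.0))
```

View pics/s5z.png

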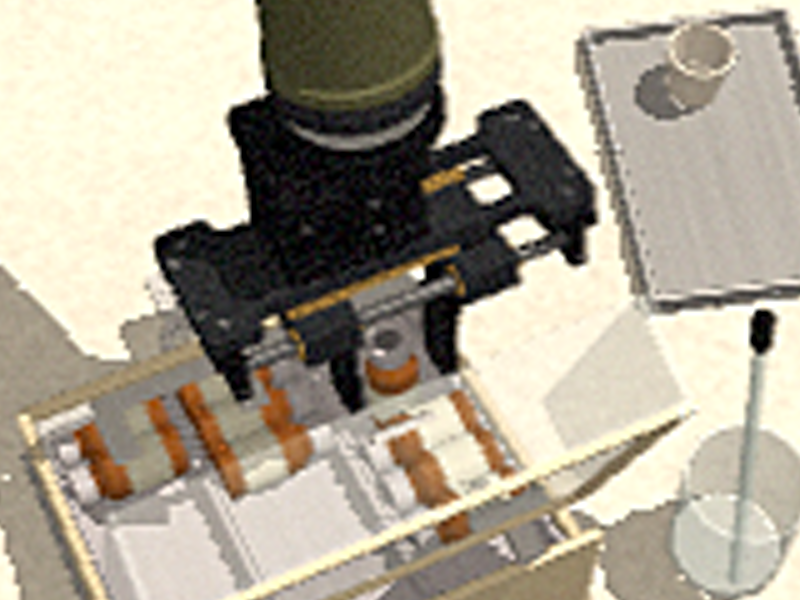

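The cap at (390,350) sits centred between the fingers (inner edges at 357 and 427). Closing.

Request:
{"method": "move_arm", "body": {"moves": [[0,1,0,0,0,0],[0,1,0,0,0,0],[0,1,0,0,0,0],[0,1,0,0,0,0],[0,1,0,0,0,0],[0,1,0,0,0,0]], "claw": 18, "newtons": 12}}

```text
time_s: 8.6
tool_pos: [0.6055, 0.1067, 0.0898]
tool_rot: [-90.0, -15.0, 14.3]
force: [0.1, -0.1, 0.1]
grip_width: 0.0253
```

Request:
{"method": "move_arm", "body": {"moves": [[0,-3,0,0,0,0],[0,-8,0,0,0,0],[0,-16,0,0,0,0],[0,-28,0,0,0,0],[0,-42,0,0,0,0],[0,-58,0,0,0,0],[0,-76,0,0,0,0],[0,-96,0,0,0,0],[0,-116,0,0,0,0],[0,-130,0,0,0,0],[0,-135,0,0,0,0],[0,-135,0,0,0,0],[0,-135,0,0,0,0]]}}

```text
time_s: 9.68
tool_pos: [0.5712, 0.0979, 0.22]
tool_rot: [-90.0, -14.9, 14.3]
force: [-0.0, 0.1, -0.3]
grip_width: 0.0255
```

Run:
```python
from h import *
o=env.get_obs();print(o['time_s'],o['tool_pos'],o['tool_rot'],o['force'],o['grip_width'])
for n,f,(a,b,c,d) in(('scene','s6',(160,320,240,430)),('top','t6',(60,260,200,400))):
    p,_=snap(n,f+'.png')
    k=4 if n=='scene' else 3
    cv2.imwrite(f'pics/{f}z.png',cv2.resize(np.clip(p[a:b,c:d,::-1]*1.6,0,255).astype('uint8'),None,fx=k,fy=k,interpolation=2))
```

```text
9.6833 [0.5712 0.0979 0.22  ] [-89.9851 -14.948   14.3167] [-0.0167  0.0678 -0.3281] 0.025468730262889552
```

View pics/s6z.png

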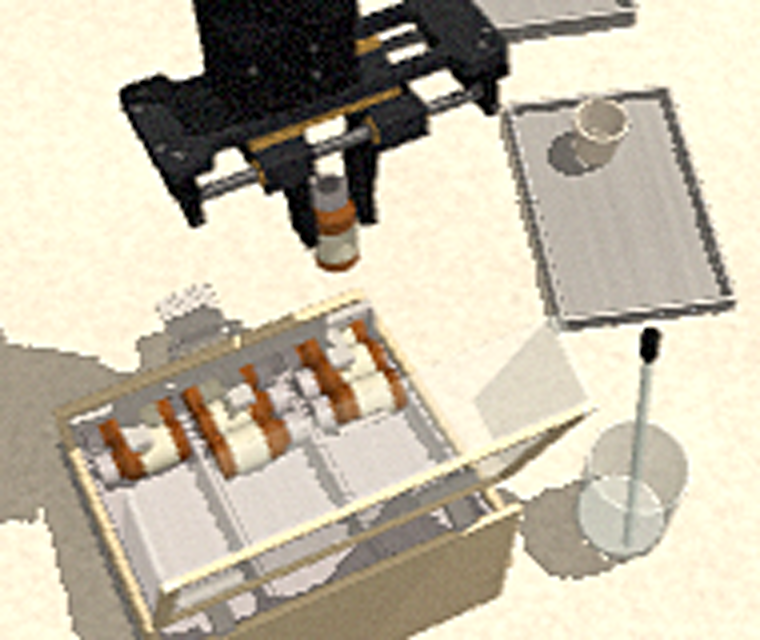

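View pics/t6z.png

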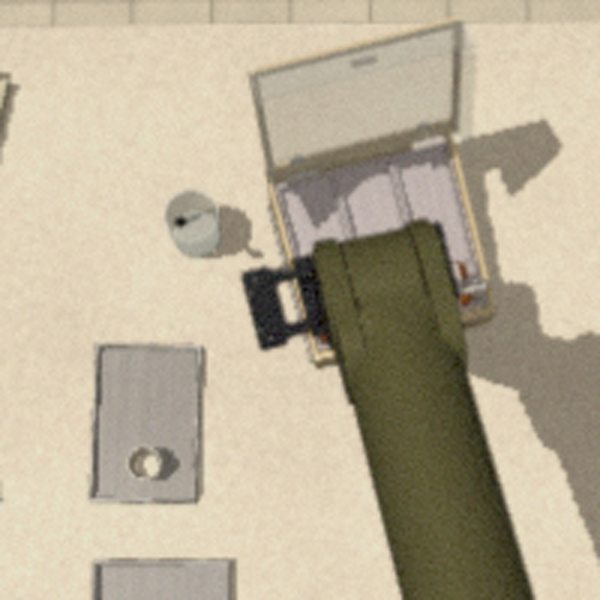

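The vial is held parallel to the fingers at (335,220) in the scene zoom, and all three queued vials have rolled to the front at (350,370). Next is the tray. I'll check its pose and the cup's.

Run:
```python
from h import *
for n,f in(('top','t6'),('scene','s6')):
    d=np.load(f'/tmp/{f}.png.npz')['d'];v,u=np.mgrid[0:400,0:640];m=d>0
    P=unproj(n,np.stack([u[m],v[m]],1),d[m])
    k=(abs(P[:,0]-.475)<.11)&(abs(P[:,1]-.319)<.08)
    r=k&(P[:,2]>.0085)&(P[:,2]<.018);print(n,'rim',np.percentile(P[r],[2,98],axis=0))
    c=k&(P[:,2]>.02)&(P[:,2]<.05);print('cup',c.sum(),np.percentile(P[c],[2,50,98],axis=0))
    fl=k&(abs(P[:,0]-.49)<.03)&(abs(P[:,1]-.319)<.04);print('floor',np.median(P[fl][:,2]))
o=env.get_obs();R=tool(20,0)
for h in(.10,.02,.0):print(h,goal([.474,.320,.004+.0267+h],R,o))
# vial outline check: predicted base point vs image
Rn=Ro.from_euler('xyz',o['tool_rot'],degrees=True).as_matrix();tip=o['tool_pos']+.011*Rn[:,1]
for b in(.02,.0267,.032):
    print(b,(proj('scene',tip+b*Rn[:,1])[0]-[240,160])*4)
```

```text
top rim [[0.3765 0.2554 0.0086]
 [0.558  0.3768 0.0176]]
cup 49 [[0.4011 0.2947 0.0201]
 [0.4253 0.3219 0.0349]
 [0.5531 0.3701 0.044 ]]
floor 0.004824085884870184
scene rim [[0.3765 0.2597 0.0086]
 [0.5575 0.3814 0.0173]]
cup 131 [[0.4    0.3005 0.0201]
 [0.4126 0.3199 0.0316]
 [0.4367 0.3364 0.0416]]
floor 0.004818286465321893
0.1 ([-57.5, 64.8, 239.1, 0.7, -5.6, 14.8], np.float64(6.1))
0.02 ([-78.0, 142.2, 239.0, 0.7, -5.6, 14.8], np.float64(6.9))
0.0 ([-83.1, 161.5, 239.0, 0.7, -5.6, 14.8], np.float64(7.2))
0.02 [331.711  249.4733]
0.0267 [332.8897 257.8188]
0.032 [333.8145 264.3669]
```

Request:
{"method": "move_arm", "body": {"moves": [[-3,0,12,0,-0.5,1],[-9,2,36,0,-1,3],[-17,6,66,0.2,-2,5],[-26,14,98,0.3,-3,7],[-35,24,130,0.4,-4,9],[-43,36,162,0.5,-5,11],[-50,48,192,0.6,-5.6,13],[-54,57,216,0.7,-5.6,14.8],[-57.5,64.8,232,0.7,-5.6,14.8],[-57.5,64.8,239,0.7,-5.6,14.8],[-57.5,64.8,239,0.7,-5.6,14.8],[-57.5,64.8,239,0.7,-5.6,14.8],[-57.5,64.8,239,0.7,-5.6,14.8],[-57.5,64.8,239,0.7,-5.6,14.8]]}}

```text
time_s: 10.95
tool_pos: [0.476, 0.3185, 0.1434]
tool_rot: [-90.1, -0.2, 19.8]
force: [-0.4, -0.5, -0.9]
grip_width: 0.0253
```

Run:
```python
from h import *
o=env.get_obs();print(o['time_s'],o['tool_pos'],o['tool_rot'],o['force'],o['grip_width'],o['joint_velocities'])
R=tool(20,0)
for h in(.015,.0):print(h,goal([.475,.320,.004+.0267+h],R,o))
p,_=snap('scene','s7.png')
cv2.imwrite(f'pics/s7z.png',cv2.resize(np.clip(p[140:290,300:480,::-1]*1.6,0,255).astype('uint8'),None,fx=4,fy=4,interpolation=2))
```

```text
10.95 [0.476  0.3185 0.1434] [-90.0708  -0.2169  19.8077] [-0.4436 -0.464  -0.9044] 0.025251199304933806 [ 0.1415 -0.1667 -0.1391  0.0272 -0.1744 -0.1184 -0.0968]
0.015 ([-0.8, 86.6, 1.8, 0.1, -0.2, 0.2], np.float64(2.1))
0.0 ([-0.8, 101.6, 1.8, 0.1, -0.2, 0.2], np.float64(2.4))
```

View pics/s7z.png

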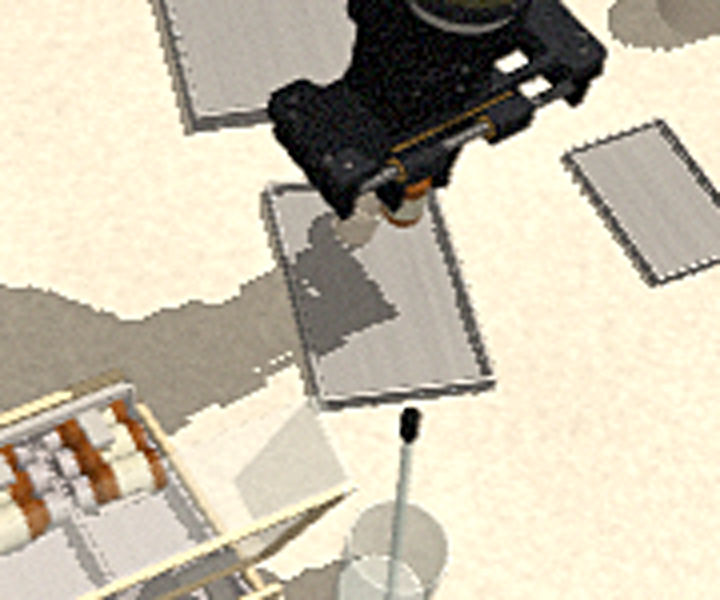

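The vial hangs at (405,205) in the scene zoom, with the cup partly visible at (357,225) beside it. Lowering it.

Request:
{"method": "move_arm", "body": {"moves": [[-0.8,10,1.8,0.1,-0.2,0.2],[-0.8,28,1.8,0.1,-0.2,0.2],[-0.8,48,1.8,0.1,-0.2,0.2],[-0.8,66,1.8,0.1,-0.2,0.2],[-0.8,80,1.8,0.1,-0.2,0.2],[-0.8,89,1.8,0.1,-0.2,0.2],[-0.8,93,1.8,0.1,-0.2,0.2],[-0.8,95,1.8,0.1,-0.2,0.2],[-0.8,96,1.8,0.1,-0.2,0.2],[-0.8,96,1.8,0.1,-0.2,0.2],[-0.8,96,1.8,0.1,-0.2,0.2]]}}

```text
time_s: 11.92
tool_pos: [0.4743, 0.322, 0.0476]
tool_rot: [-89.9, -0.0, 20.2]
force: [-0.1, -0.1, -0.1]
grip_width: 0.0253
```

Request:
{"method": "move_arm", "body": {"moves": [[0,1,0,0,0,0],[0,2,0,0,0,0],[0,2,0,0,0,0],[0,2,0,0,0,0]]}}

```text
time_s: 12.25
tool_pos: [0.4738, 0.3215, 0.0448]
tool_rot: [-89.9, 0.0, 20.2]
force: [0.7, 0.6, -0.7]
grip_width: 0.0255
```

Run:
```python
from h import *
o=env.get_obs();print(o['time_s'],o['tool_pos'],o['tool_rot'],o['force'],o['grip_width'])
print(goal([.475,.320,.004+.0267],tool(20,0),o))
p,_=snap('scene','s8.png')
cv2.imwrite(f'pics/s8z.png',cv2.resize(np.clip(p[150:260,340:460,::-1]*1.6,0,255).astype('uint8'),None,fx=5,fy=5,interpolation=2))
```

```text
12.25 [0.4738 0.3215 0.0448] [-89.9104   0.0364  20.1523] [ 0.7442  0.5636 -0.7169] 0.02546941672340573
([0.6, 3.1, -1.9, -0.1, 0.2, -0.0], np.float64(0.1))
```

View pics/s8z.png

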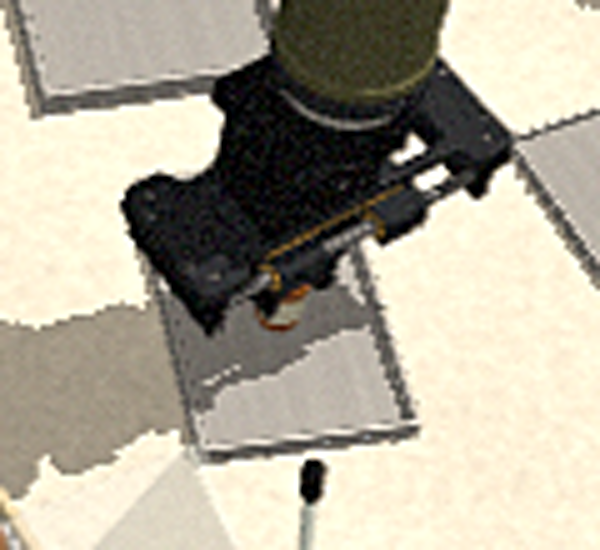

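Request:
{"method": "move_arm", "body": {"moves": [[0,0.7,0,0,0,0],[0,1.4,0,0,0,0],[0,1.4,0,0,0,0],[0,1.4,0,0,0,0]]}}

```text
time_s: 12.63
tool_pos: [0.4737, 0.3215, 0.0433]
tool_rot: [-89.9, 0.1, 20.1]
force: [-0.1, 0.6, -0.7]
grip_width: 0.0253
```

Request:
{"method": "move_arm", "body": {"moves": [[0,0.5,0,0,0,0],[0,1,0,0,0,0],[0,1,0,0,0,0],[0,1,0,0,0,0]]}}

```text
time_s: 12.97
tool_pos: [0.4738, 0.3216, 0.0424]
tool_rot: [-89.9, 0.0, 20.2]
force: [-0.2, -0.9, 0.2]
grip_width: 0.0257
```

Request:
{"method": "move_arm", "body": {"moves": [[0,0.4,0,0,0,0],[0,0.8,0,0,0,0],[0,0.8,0,0,0,0],[0,0.8,0,0,0,0]]}}

```text
time_s: 13.3
tool_pos: [0.474, 0.3217, 0.0424]
tool_rot: [-89.9, 0.0, 20.2]
force: [-1.3, -0.4, 5.6]
grip_width: 0.0255
```

Request:
{"method": "move_arm", "body": {"moves": [[0,0.4,0,0,0,0],[0,0.7,0,0,0,0],[0,0.7,0,0,0,0],[0,0.7,0,0,0,0]]}}

```text
time_s: 13.63
tool_pos: [0.4741, 0.3217, 0.0423]
tool_rot: [-90.0, 0.0, 20.1]
force: [-3.0, -2.0, 10.0]
grip_width: 0.0254
```

Contact is clear: 5.6 N, then 10 N. I'll ease off and release.

Request:
{"method": "move_arm", "body": {"moves": [[0,-0.6,0,0,0,0],[0,-1.2,0,0,0,0],[0,-1.2,0,0,0,0]]}}

```text
time_s: 13.88
tool_pos: [0.4739, 0.3216, 0.0423]
tool_rot: [-89.9, 0.0, 20.2]
force: [-2.5, -0.4, 4.4]
grip_width: 0.0257
```

Request:
{"method": "move_arm", "body": {"moves": [[0,0,0,0,0,0],[0,0,0,0,0,0],[0,0,0,0,0,0],[0,0,0,0,0,0],[0,0,0,0,0,0]], "claw": 42}}

```text
time_s: 14.3
tool_pos: [0.4736, 0.3215, 0.0418]
tool_rot: [-89.9, 0.1, 20.2]
force: [-0.0, -0.6, -0.1]
grip_width: 0.0412
```

Request:
{"method": "move_arm", "body": {"moves": [[0,-4,0,0,0,0],[0,-12,0,0,0,0],[0,-25,0,0,0,0],[0,-45,0,0,0,0],[0,-75,0,0,0,0],[0,-105,0,0,0,0],[0,-130,0,0,0,0],[0,-145,0,0,0,0],[0,-150,-20,0,0,0],[0,-150,-50,0,0,0],[0,-150,-85,0,0,0],[0,-150,-120,0,0,0],[0,-150,-150,0,0,0],[0,-150,-170,0,0,0],[0,-150,-180,0,0,0],[0,-150,-180,0,0,0],[0,-150,-180,0,0,0]]}}

```text
time_s: 15.72
tool_pos: [0.5358, 0.1535, 0.1925]
tool_rot: [-89.9, -0.0, 20.2]
force: [0.1, -0.4, -0.2]
grip_width: 0.0423
```

Run:
```python
from h import *
o=env.get_obs();print(o['time_s'],o['tool_pos'],o['force'],o['grip_width'],np.abs(o['joint_velocities']).max())
for n,f,(a,b,c,d) in(('scene','s9',(150,350,140,460)),('top','t9',(70,270,190,450))):
    p,_=snap(n,f+'.png')
    k=2.5 if n=='scene' else 3
    cv2.imwrite(f'pics/{f}z.png',cv2.resize(np.clip(p[a:b,c:d,::-1]*1.6,0,255).astype('uint8'),None,fx=k,fy=k,interpolation=2))
```

```text
15.7167 [0.5358 0.1535 0.1925] [ 0.1224 -0.3643 -0.2082] 0.042313182305214594 1.4657425648307576
```

View pics/s9z.png

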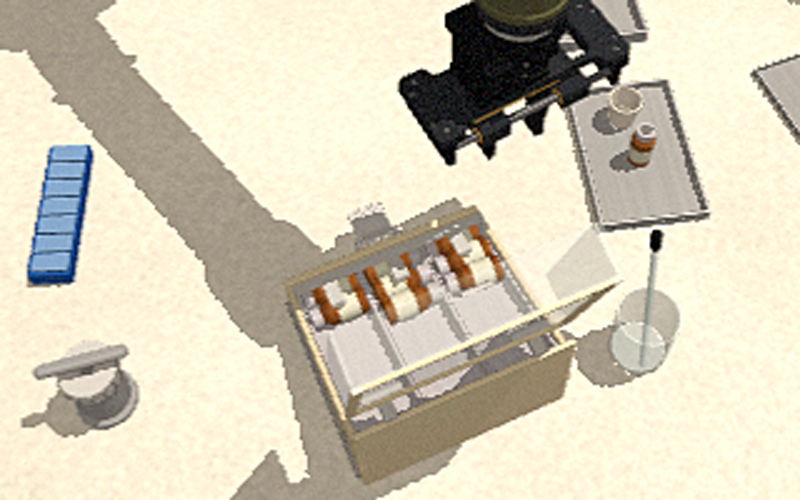

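View pics/t9z.png

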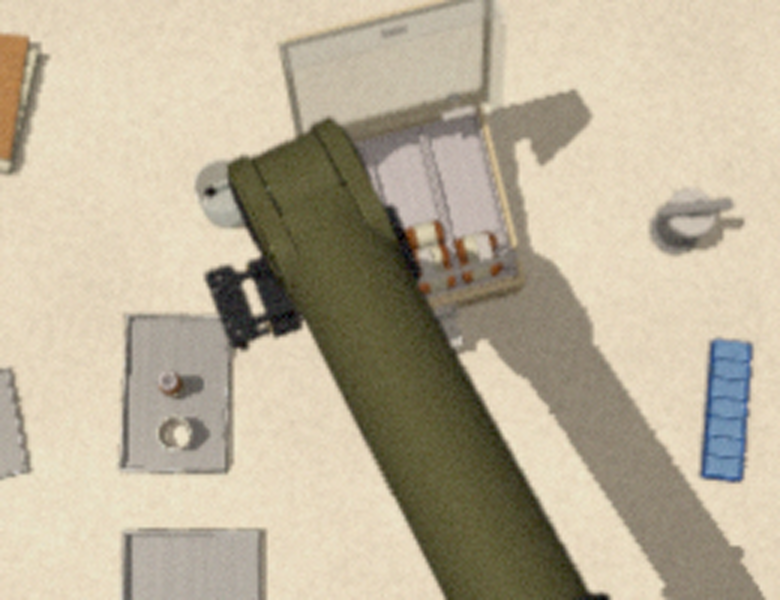

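The vial stands upright beside the cup, at scene zoom (643,145) and top zoom (171,383). The cup, beaker, organizer and crusher are where they were, the lid is open, and the queue is at the front. Handing in.

Run:
```python
from h import *
for t in('jammed_vial','medicine_cup','organizer','pill_crusher','beaker'):
    print(t,[(a['point'],round(a['score'],2)) for a in models.spot_in(t,'scene')][:3])
print(job.sign_off())
```

```text
jammed_vial [([0.4811, 0.3161, 0.0406], 0.54), ([0.484, 0.3136, 0.0042], 0.53)]
medicine_cup [([0.4121, 0.3155, 0.0276], 0.74)]
organizer [([0.4492, -0.3013, 0.0224], 0.94), ([0.6317, -0.0191, 0.0653], 0.73), ([0.5364, 0.011, 0.0475], 0.52)]
pill_crusher [([0.6598, -0.2558, 0.0772], 0.97)]
beaker [([0.6794, 0.2639, 0.053], 0.61)]
the job is handed in; nothing more can be done
None
```

The jammed vial is out and standing upright on the middle-sized tray, about 55 mm from the cup. I handed the job in at about 16 s.

- **Latch and lid:** I pressed the latch with closed fingertips, and the highest force I saw reported was about 25 N. The lid sprang fully open and stayed open.
- **Vial and queue:** I gripped the vial above its neighbours and lifted it square to the lane floor. The three queued vials rolled down to the front of their lane.
- **Placing:** I lowered the vial until it touched the tray. The last small step pressed it to about 10 N. I eased back to about 4 N, then opened the fingers and backed off.

**Last checks:** The final pictures show the vial upright and the queue at the front. The other two lanes look unchanged, and the arm is clear of everything. The cup, organizer, crusher and beaker read within about 4 mm of where they started, which is the spotting error.

**Disagreements:** The two cameras differed by about 2 mm when locating the vial. I also overshot sideways by 8 mm once while lining up on the latch, in free air, and corrected it before pressing.

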